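# Make up two stationery kits

### The job

Make up the two desk kits from the stock lying between the trays: the blue tray gets the yellow sticky notes, the correction-fluid bottle and the eraser; the red tray gets the orange sticky notes and the glue stick. In each tray lay the notes flat in the large bay and put every other item in a small bay of its own, with the eraser flat and the bottle and the glue stick standing upright. Leave the pink notes where they are.

Things in the scene. Friction and masses are not known exactly. Their poses are not given: they have to be found in the camera images.
- blue_tray: Blue kit tray, fixed, 185 (x) x 156 mm (y); floor 6 thick; white-edged walls and dividers 3 thick, 19 high. Origin: centre of underside. Inside, mm: large bay x 5.5 to 89.5, y -75 to 75 (centre 47.5, 0); two small bays x -89.5 to 2.5, y 1.5 to 75 and -75 to -1.5 (centres -43.5, +-38). Stands left or right of the stock (varies), large bay toward the far side, within 0.25 rad.
- red_tray: Red kit tray, fixed, 185 (x) x 156 mm (y); floor 6 thick; white-edged walls and dividers 3 thick, 19 high. Origin: centre of underside. Inside, mm: large bay x 5.5 to 89.5, y -75 to 75 (centre 47.5, 0); two small bays x -89.5 to 2.5, y 1.5 to 75 and -75 to -1.5 (centres -43.5, +-38). Stands left or right of the stock (varies), large bay toward the robot, within 0.25 rad.
- notes_yellow: Yellow block of sticky notes, 51 x 52 x 14 mm, rigid, lying flat. Origin: centre of its underside, z up, x and y square to its sides.
- notes_orange: Orange block of sticky notes, 51 x 52 x 9 mm, rigid, lying flat. Origin: centre of its underside, z up, x and y square to its sides.
- correction_bottle: Small upright bottle with white cap and green band, 30 mm across up to 46 mm height, cap 19 mm across above that, 74 mm tall in all. Origin: centre of its underside, z up.
- eraser: White eraser in a blue sleeve, rigid, 19 x 43 x 12 mm, lying flat. Origin: centre of its underside; y along its 43 mm length, z up.
- glue_stick: Yellow glue stick standing upright, a cylinder 26 mm across, 93 mm tall. Origin: centre of its underside, z up.
- notes_pink: Pink block of sticky notes, 67 x 67 x 20 mm, rigid, lying flat. Origin: centre of its underside, z up, x and y square to its sides. Not part of either kit: it stays where it is.
There are look-alikes about, which are no part of the job. What is shaped like the notes_orange but grey is not meant. Of the things that look like the correction_bottle, take the one that is farthest to the robot's left at the start.

How it is judged:
By the outcome, as a careful person would: the job done as asked, in the order asked, and still so for the second after the job is handed in, with the robot touching nothing.
It also fails if it takes over 120 s, if anything falls off the work surface, if the arm or the gripper's body presses on something with over 40 N, if the wrist force passes 120 N, or if a joint passes its speed limit or range.

### The arm

A 6-joint arm with a two-finger parallel gripper is mounted at the origin on a cart in front of the work surface, level with it; the furniture and walls round the work are solid. World frame = base frame: x ahead of the robot, y to its left, z up, the work surface at z = 0. Lengths are in m, angles in rad, forces in N, time in s.
With the tool pointing down it reaches from about 0.35 to 0.8 m from the base axis. Payload 7.3 kg.
Tool frame: the origin (TCP) lies between the finger pads; the fingertips stand 25 mm ahead of it and the grasp point (between the pads) lies 6 mm ahead of it (r.tip_extent is the distance from the TCP to the fingertips, in m); z points along the fingers, y is the direction in which the jaws open and shut (so a half turn about z gives the same grasp; the last joint's range is limited). The gripper opens to 85 mm and grips with 20 to 120 N. Pads are 22 mm wide; open, the fingers measure 114 mm over their backs; the gripper's body (76 mm by 85 mm) begins 54 mm behind the grasp point. The pads swing forward as they close: fully open they stand 13 mm farther back than shut.
Start: joints at [-1.317, 0.342, 1.524, -0, 1.275, -0.146], TCP at [0.204, -0.484, 0.256] pointing down, gripper open.
Joint ranges: [-2.53, 2.53], [-0.77, 2.02], [0.04, 2.7], [-1, 4.14], [0.28, 2.66], [-3.11, 3.11]. Speed limits (rad/s): [2.57, 2.57, 3.14, 3.14, 3.14, 3.14].

### API

Orientations are given as a unit quaternion [x, y, z, w].
In Python, from workcell import r, command_gripper, optics gives the robot as it stands. The module is installed in compiled form; this text tells all that it offers. Calls block until the motion is done:
- r.reach(position, orientation): joint-space move of the TCP to a pose.
- r.move_straight(position, orientation=None, speed=0.15, max_force=None): straight line of the TCP; orientation=None keeps the orientation; speed is the mean speed in m/s. With max_force (N) it stops when the force on the tool has changed by that much, and returns True; else False.
- r.movej(angles): joint-space move.
- command_gripper(opening, force=None): finger opening in m; force is the grip in N (None keeps the last); returns when the fingers have stopped.
- r.hold(seconds).
- r.solve_ik(position, orientation): joint angles nearest the present ones, or None.
- r.read_state(): the state.
- optics.get_image(name): name is "scene" or "top" or "wrist"; returns (picture, depth): 420x560x3 uint8, red, green, blue; 420x560 float32, m along the optical axis (not along the pixel's ray), 0 where there is no reading.
- optics.camera_model(name): a dict with "K" (3x3 intrinsics, pixels), "R" (3x3) and "t" (3): a world point X has camera coordinates R X + t; the wrist camera has in their place "tool_from_camera" (4x4, takes a point from camera to tool coordinates, whose origin is the TCP and whose axes are the flange's). Camera axes: x right, y down, z forward; pixel columns grow to the right and rows downward; lengths in m; the calibration is good to about 2 mm. A picture is of the moment at which its call begins: read the wrist's pose just before it. camera_model takes no time and is no camera call.
A pose or a line that the arm cannot do raises r.PlanningError and nothing moves.
- r.finish_job(): hands the job in, once; it reports no verdict.
The state is a dict: "time_s": time; "joint_positions": joint angles; "dq": joint speeds; "tau": joint torques, N m; "eef_pos": TCP position; "eef_rot": TCP orientation; "contact_force": force on the tool from outside, world axes, zero at the start; "torque": the same for the moment, N m; "grip_width": finger opening in m.
Only numpy, scipy, OpenCV 4.12 (cv2) and the standard library are available. Lean on these libraries where they do the work, as an engineer would, in place of code of your own. Each camera call takes 0.05 s, during which the arm holds its last target. There are 200 camera calls.

## Working session

There is one attempt and no reset: what is moved stays moved. The work goes in short steps, each a Python script; the robot and the scene stay as the last script left them, time stands still between calls to the robot, and variables do not carry over. Pictures are saved under pics/ and viewed, about 12 in all and at most 16, crops included, and the job is handed in when it is done.

```bash
mkdir -p pics
python3 - <<'E'
from workcell import r, optics
import cv2, numpy as np
for n in ("top","scene"):
    p,d=optics.get_image(n); cv2.imwrite(f"pics/{n}0.png",p[:,:,::-1]); np.savez(f"{n}0.npz",p=p,d=d)
    m=optics.camera_model(n); print(n,{k:np.round(v,4).tolist() for k,v in m.items()})
print(r.read_state()["eef_rot"], optics.camera_model("wrist"), r.tip_extent)
E
```

```text
top {'K': [[486.1405, 0.0, 274.7921], [0.0, 486.1405, 207.2837], [0.0, 0.0, 1.0]], 'R': [[-0.0139, -0.9999, 0.0084], [-0.9842, 0.0121, -0.1767], [0.1765, -0.0108, -0.9842]], 't': [-0.0049, 0.5749, 0.9169]}
scene {'K': [[495.7274, 0.0, 271.3323], [0.0, 495.7274, 213.325], [0.0, 0.0, 1.0]], 'R': [[-0.8136, -0.5814, 0.0089], [-0.4026, 0.5521, -0.7301], [0.4196, -0.5976, -0.6833]], 't': [0.4628, 0.2565, 0.861]}
[ 9.80085540e-01  1.98574601e-01 -5.25372058e-05 -6.78044225e-04] {'K': array([[322.10039492,   0.        , 282.15730752],
       [  0.        , 322.10039492, 209.75458783],
       [  0.        ,   0.        ,   1.        ]]), 'tool_from_camera': array([[-3.80025361e-04, -9.56274483e-01, -2.92470458e-01,
         7.55739380e-02],
       [ 9.99999905e-01, -3.00717730e-04, -3.16122983e-04,
        -1.62713121e-05],
       [ 2.14349290e-04, -2.92470550e-01,  9.56274506e-01,
        -1.19078594e-01],
       [ 0.00000000e+00,  0.00000000e+00,  0.00000000e+00,
         1.00000000e+00]])} 0.025
```

View pics/top0.png

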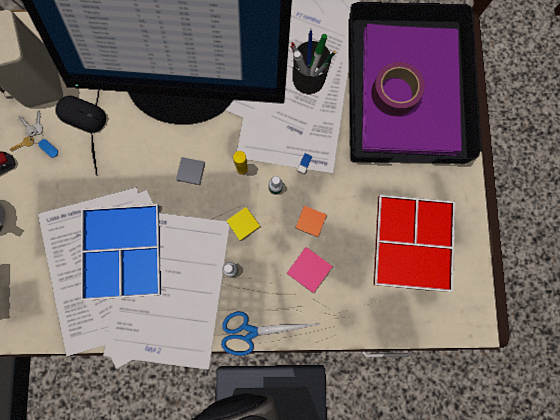

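View pics/scene0.png

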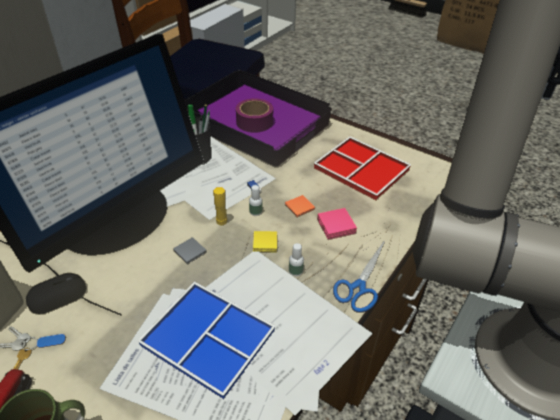

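Top view: blue tray at (120,250), red tray at (415,243). Yellow notes are at (243,223), orange at (311,221) and pink at (310,270). The glue stick is at (240,162) and the eraser at (304,162). There are two bottles, (232,268) and (276,184). The first is farther left, so it's the target. The grey block at (190,171) is a look-alike.

```bash
cat > h.py <<'E'
import numpy as np, cv2
from workcell import r, optics, command_gripper
from scipy.spatial.transform import Rotation as Rot
def cloud(name,d,T=None):
    m=optics.camera_model(name);K=m["K"];v,u=np.indices(d.shape)
    c=np.stack([(u-K[0,2])/K[0,0]*d,(v-K[1,2])/K[1,1]*d,d],-1)
    if T is None: return (c-m["t"])@m["R"]      # R^T (c-t)
    return c@T[:3,:3].T+T[:3,3]
def snap(name):
    T=None
    if name=="wrist":
        s=r.read_state();B=np.eye(4);B[:3,:3]=Rot.from_quat(s["eef_rot"]).as_matrix();B[:3,3]=s["eef_pos"]
        T=B@optics.camera_model("wrist")["tool_from_camera"]
    p,d=optics.get_image(name); return p,d,cloud(name,d,T)
def rect(P):  # centre, angle of first side, sizes (mm), from world xy points
    (c,s,a)=cv2.minAreaRect((P[:,:2]*1000).astype(np.float32)); return np.round(c,1),np.round(s,1),round(a,1)
def quat(yaw):  # tool down, jaw axis (tool y) at angle yaw in the world xy plane
    y=np.array([np.cos(yaw),np.sin(yaw),0]);z=np.array([0,0,-1.]);x=np.cross(y,z)
    return Rot.from_matrix(np.stack([x,y,z],1)).as_quat()
E
python3 - <<'E'
from h import *
for n in ("top","scene"):
    f=np.load(n+"0.npz");p,d=f["p"],f["d"];X=cloud(n,d);hsv=cv2.cvtColor(p,cv2.COLOR_RGB2HSV)
    H,S,V=[hsv[...,i].astype(int) for i in range(3)];ok=(d>0)&(abs(X[...,1])<.45)&(X[...,0]>.2)&(X[...,0]<.8)
    print(n)
    M={"yellow":(H>22)&(H<34)&(S>170),"orange":(H>5)&(H<18)&(S>150),"pink":(H>160)&(H<175)&(S>120),
       "red":((H<4)|(H>176))&(S>180),"blue":(H>100)&(H<125)&(S>150)}
    for k,m in M.items():
        nl,L,st,ce=cv2.connectedComponentsWithStats((m&ok).astype(np.uint8))
        for i in range(1,nl):
            if st[i,4]<30: continue
            q=X[L==i]; zt=np.percentile(q[:,2],[10,50,95]); print(k,st[i,4],ce[i].round(),*rect(q),"z",(zt*1000).round(1))
    hi=ok&(X[...,2]>.03)&(X[...,2]<.12)
    nl,L,st,ce=cv2.connectedComponentsWithStats(hi.astype(np.uint8))
    for i in range(1,nl):
        if 20<st[i,4]<1500:
            q=X[L==i];t=q[q[:,2]>np.percentile(q[:,2],97)-.006];print("tall",st[i,4],ce[i].round(),*rect(t),"top",(t[:,2].mean()*1000).round(1))
E
```

```text
top
yellow 237 [240. 162.] [666.9  55.6] [24.5 25.5] 45.8 z [21.9 90.7 94.7]
yellow 593 [243. 223.] [550.4  53.6] [51.1 51.9] 34.3 z [11.2 13.9 16.9]
orange 563 [311. 221.] [552.6 -86.8] [50.  49.8] 67.7 z [ 6.6  8.8 12. ]
pink 402 [395. 104.] [ 784.1 -267.7] [90.5 31.3] 89.7 z [48.6 76.2 81.2]
pink 1081 [309. 269.] [453.  -81.6] [67.6 68.5] 52.6 z [17.5 19.7 22.8]
red 1454 [398. 220.] [ 553.9 -267.3] [70.9 89.3] 84.2 z [3.4 5.7 9.4]
red 1463 [435. 223.] [ 546.  -343.9] [70.4 89.2] 83.9 z [3.3 5.8 9.6]
red 2918 [414. 265.] [ 458.7 -295.9] [146.2  82.1] 84.2 z [3.2 5.6 9. ]
blue 91 [306. 160.] [682.8 -79.4] [16.  25.4] 66.0 z [10.3 12.4 15. ]
blue 2839 [119. 228.] [544.1 308. ] [ 82.  148.6] 2.8 z [3.9 6.3 9.4]
blue 1573 [139. 271.] [454.5 264.8] [90.3 71.7] 2.9 z [3.8 6.1 9.2]
blue 1569 [101. 274.] [450.4 341.4] [90.4 71.1] 2.5 z [4.  6.2 9.1]
blue 590 [240. 334.] [328.7  60.3] [68.6 83.2] 87.2 z [ 5.9  8.6 11.5]
tall 263 [266.  99.] [799.3 -14.7] [34.3  3. ] 86.4 top 80.7
tall 679 [471. 134.] [ 741.  -429.2] [  6.3 116.9] 88.5 top 63.4
tall 343 [360. 139.] [ 744.1 -171.8] [  4.4 108
[... 882 characters left out ...]
[ 557.1 -277. ] [58.7 83.7] 84.2 z [3.8 5.8 9.1]
red 1065 [378. 172.] [ 462.2 -306.2] [138.6  78.5] 85.0 z [3.8 5.8 8.8]
blue 401 [357. 294.] [326.8  61. ] [68.9 82.4] 87.1 z [ 6.3  8.4 10.7]
blue 2872 [185. 323.] [545.8 299.8] [ 78.5 146.5] 3.3 z [3.7 5.4 7.8]
blue 1559 [240. 330.] [456.  256.6] [86.9 68.7] 3.5 z [3.8 5.6 7.9]
blue 1890 [214. 362.] [452.1 333.2] [87.7 69.5] 2.9 z [3.7 5.6 8.2]
tall 295 [189. 167.] [797.7  -7.1] [54.5  4.8] 89.5 top 80.3
tall 210 [255. 196.] [623.5 -14.8] [16.8 18.1] 2.6 top 72.6
tall 318 [220. 200.] [665.9  56.2] [24.7 26.6] 63.6 top 91.5
tall 253 [296. 256.] [452.5  78.8] [15.7 16.2] 36.4 top 72.7
tall 582 [ 55. 287.] [777.8 400.4] [43.8 80.6] 0.8 top 33.0
```

Sizes and heights match the given dimensions, so the positions are good. The bay centres come straight from the floor patches. Next I'll pick the yellow notes with a guarded descent.

```bash
cat >> h.py <<'E'
ZS=0.22
def wrapped(xyz,yaw):
    "quaternion of the two equivalent grasps that needs the least wrist turn"
    q0=np.array(r.read_state()["joint_positions"]);best=None
    for k in (-1,0,1):
        q=quat(yaw+k*np.pi);s=r.solve_ik(xyz,q)
        if s is not None and abs(s[5])<2.9:
            c=np.abs(np.array(s)-q0).max()
            if best is None or c<best[0]: best=(c,q)
    return best[1]
def hover(x,y,yaw,z=ZS):
    p=[x,y,z];q=wrapped(p,yaw);r.reach(p,q);return q
def pick(x,y,yaw,opening,z,force=40,lift=ZS,guard=8,back=0.003):
    s=r.read_state()["eef_pos"]
    if s[2]<ZS-.01: r.move_straight([s[0],s[1],ZS])
    hover(x,y,yaw);command_gripper(opening)
    r.move_straight([x,y,z+.05],speed=.2)
    hit=r.move_straight([x,y,z],speed=.04,max_force=guard);zc=r.read_state()["eef_pos"][2]
    if hit: r.move_straight([x,y,zc+back],speed=.03)
    command_gripper(0.0,force);w=r.read_state()["grip_width"]
    r.move_straight([x,y,lift],speed=.12);s=r.read_state()
    print("pick hit",hit,"z",round(zc,4),"w",round(w,4),"after lift",round(s["grip_width"],4),"t",round(s["time_s"],1))
def place(x,y,yaw,z,opening,guard=6):
    q=hover(x,y,yaw); r.move_straight([x,y,z+.03],speed=.2)
    hit=r.move_straight([x,y,z-.006],speed=.03,max_force=guard);zc=r.read_state()["eef_pos"][2]
    command_gripper(opening); r.move_straight([x,y,ZS],speed=.15)
    print("place hit",hit,"z",round(zc,4),"t",round(r.read_state()["time_s"],1))
E
python3 - <<'E'
from h import *
pick(.5495,.0536,np.radians(34.3),.066,.020)
p,d,X=snap("wrist");cv2.imwrite("pics/w1.png",p[:,:,::-1])
E
```

```text
pick hit False z 0.0203 w 0.0491 after lift 0.0492 t 7.1
```

View pics/w1.png

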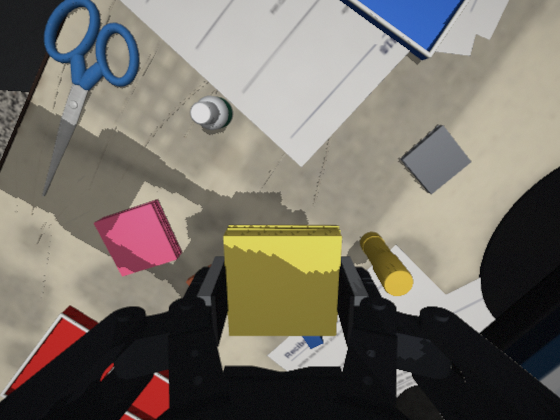

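The yellow block is held square in the jaws, at about (282,280) in the picture. I'll place it, then pick up the left bottle.

Run:
```python
from h import *
place(.5441,.3085,np.pi/2+.053,.0265,.066)
pick(.4538,.0789,0.,.050,.043,force=30)
place(.4503,.3425,.053,.049,.050)
p,d,X=snap("top");cv2.imwrite("pics/top1.png",cv2.resize(p[150:340,40:330,::-1],None,fx=2.5,fy=2.5))
# eraser from the top view: white+blue thing near (.683,-.079)
m=(X[...,2]>.007)&(X[...,2]<.018)&(np.hypot(X[...,0]-.68,X[...,1]+.08)<.04)
m=cv2.morphologyEx(m.astype(np.uint8),cv2.MORPH_OPEN,np.ones((2,2)))
n,L,st,ce=cv2.connectedComponentsWithStats(m)
for i in range(1,n):
    if st[i,4]>20: print(st[i,4],ce[i].round(),*rect(X[L==i]))
```

```text
place hit True z 0.0283 t 11.8
pick hit False z 0.0432 w 0.027 after lift 0.0272 t 17.3
place hit True z 0.0493 t 21.8
168 [305. 164.] [550.9 -38.4] [ 21.4 302.2] 72.1
```

View pics/top1.png

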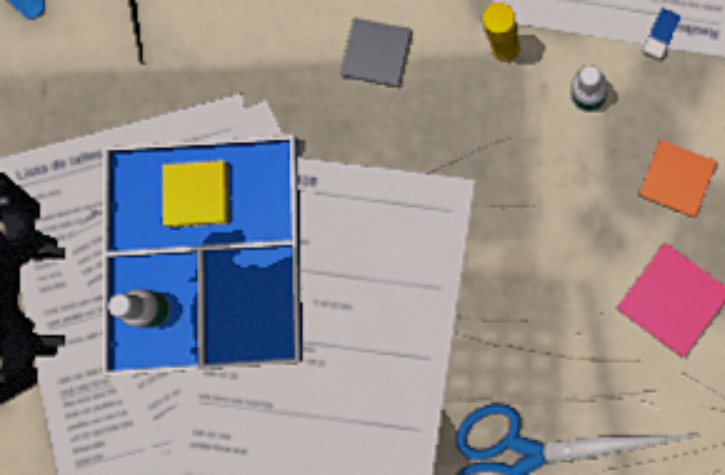

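Yellow notes lie flat in the large bay at (195,192) in the crop, and the bottle stands in the outer small bay at (140,307). The eraser fit was spoiled by an outlier, so I'll re-measure from the wrist and the top.

Run:
```python
from h import *
f=np.load("top0.npz")
def er(n,X,ok):
    near=np.hypot(X[...,0]-.678,X[...,1]+.08)<.045
    for lo in (.006,.008):
        m=ok&near&(X[...,2]>lo)&(X[...,2]<.018)
        k,L,st,ce=cv2.connectedComponentsWithStats(m.astype(np.uint8))
        i=1+st[1:,4].argmax();print(n,st[i,4],ce[i].round(),*rect(X[L==i]),(np.median(X[L==i][:,2])*1000).round(1))
er("top",cloud("top",f["d"]),f["d"]>0)
hover(.668,-.081,0.3,.2)
p,d,X=snap("wrist");cv2.imwrite("pics/w2.png",p[:,:,::-1]);er("wrist",X,d>0)
# blue sleeve and bright white part separately
hsv=cv2.cvtColor(p,cv2.COLOR_RGB2HSV);m=(hsv[...,0]>100)&(hsv[...,0]<125)&(hsv[...,1]>130)&(np.hypot(X[...,0]-.678,X[...,1]+.08)<.045)
print("sleeve",*rect(X[m]))
```

```text
top 179 [304. 163.] [677.3 -76.2] [18.8 44.7] 65.3 11.8
top 168 [304. 163.] [676.6 -75.6] [18.1 43.3] 62.8 12.0
wrist 840 [292. 190.] [678.8 -76.9] [18.7 44.7] 64.7 13.5
wrist 814 [292. 191.] [677.8 -76.4] [18.7 42.4] 64.8 13.5
sleeve [681.  -75.2] [81.9 37.5] 9.3
```

View pics/w2.png

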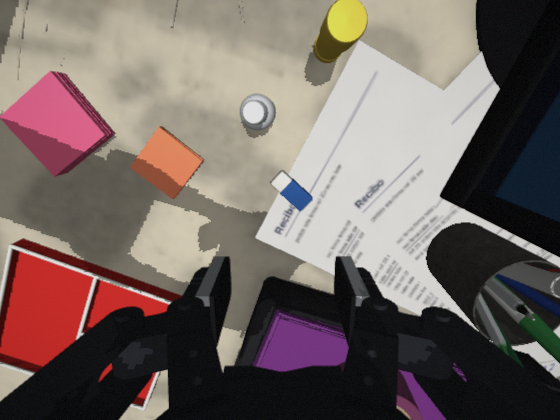

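The eraser measures about 19 × 43 mm at 12–13 mm height, centred at (0.678, −0.0765), with its short axis at 65°. The wrist and top views agree.

Run:
```python
from h import *
pick(.678,-.0765,np.radians(65),.036,.0285,force=30)
if r.read_state()["grip_width"]>.012:
    place(.4545,.2648,.053,.0345,.036)
    p,d,X=snap("top");cv2.imwrite("pics/top2.png",cv2.resize(p[150:340,40:330,::-1],None,fx=2.5,fy=2.5))
    m=(d>0)&(X[...,2]>.03)&(X[...,2]<.09)&(abs(X[...,0]-.45)<.06)&(abs(X[...,1]-.34)<.06)
    t=X[m];t=t[t[:,2]>.07];print("cap",rect(t),t[:,2].mean())
```

```text
pick hit False z 0.0289 w 0.0179 after lift 0.0179 t 29.3
place hit True z 0.0345 t 34.3
cap (array([0., 0.]), array([0., 0.]), 0.0) nan<stdin>:7: RuntimeWarning: Mean of empty slice.
  ret = ret.dtype.type(ret / rcount)
```

View pics/top2.png

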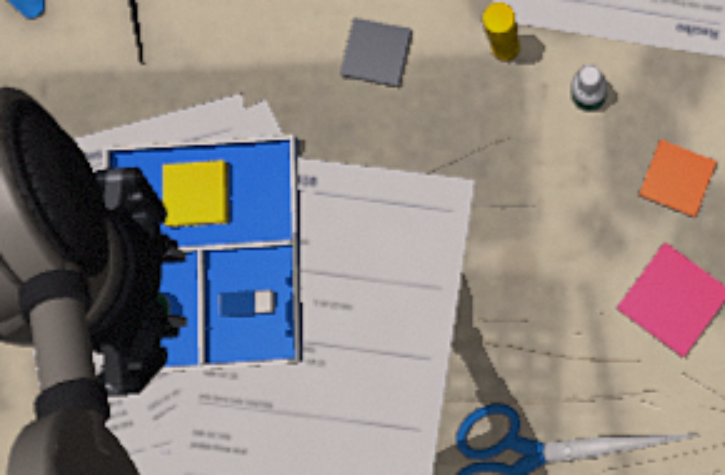

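The eraser lies flat in the inner small bay at (247,302) in the crop, and the arm is hiding the bottle. Next is the orange block, then the glue stick once I've checked monitor clearance.

Run:
```python
from h import *
f=np.load("top0.npz");X=cloud("top",f["d"]);m=(f["d"]>0)&(X[...,2]>.1)&(X[...,1]>-.15)&(X[...,1]<.35)&(X[...,0]>.5)
q=X[m];print("nearest tall x",np.percentile(q[:,0],[0,1]).round(3),"z there",q[q[:,0].argmin()].round(3))
pick(.5523,-.0870,np.radians(67.7),.066,.020)
if r.read_state()["grip_width"]>.04:
    place(.4587,-.2959,np.pi/2-.106,.0265,.066)
p,d,X=snap("wrist");cv2.imwrite("pics/w3.png",p[:,:,::-1])
```

```text
nearest tall x [0.803 0.814] z there [ 0.803 -0.027  0.101]
pick hit False z 0.0203 w 0.0486 after lift 0.0489 t 40.6
place hit True z 0.0284 t 45.1
```

View pics/w3.png

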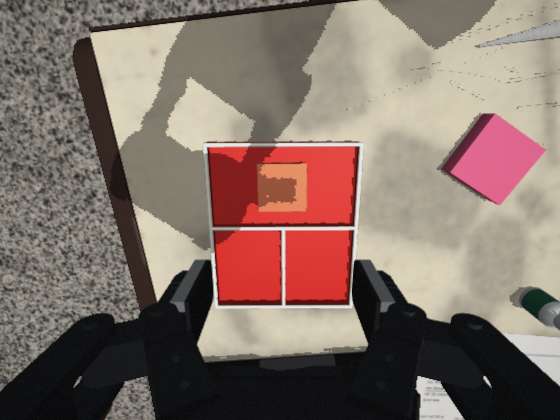

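The orange block is in the red tray's large bay at (282,188). The monitor is 130 mm or more beyond the glue stick, so I'll pick and place the glue.

Run:
```python
from h import *
pick(.6667,.056,-.1,.048,.061,force=30,lift=.24)
if r.read_state()["grip_width"]>.018:
    place(.5535,-.2680,-.106,.067,.046)
    hover(.40,-.02,0.,.3)
    p,d,X=snap("top");cv2.imwrite("pics/top3.png",cv2.resize(p[140:340,60:480,::-1],None,fx=1.9,fy=1.9))
    p2,d2,X2=snap("scene");cv2.imwrite("pics/scene3.png",p2[:,:,::-1])
    def stat(n,x,y,rad,lo,hi):
        for k,D,C in (("top",d,X),("scene",d2,X2)):
            q=C[(D>0)&(np.hypot(C[...,0]-x,C[...,1]-y)<rad)&(C[...,2]>lo)&(C[...,2]<hi)]
            if len(q)>8: print(n,k,len(q),*rect(q),"z",(np.percentile(q[:,2],[5,50,95])*1000).round(1))
    stat("yellow",.544,.308,.04,.012,.03);stat("orange",.459,-.296,.04,.0105,.03)
    stat("eraser",.4545,.265,.03,.012,.03);stat("cap",.45,.342,.025,.072,.1);stat("glue",.5535,-.268,.025,.09,.12);stat("pink",.452,-.081,.05,.012,.03)
```

```text
pick hit False z 0.0614 w 0.0258 after lift 0.0255 t 51.4
place hit True z 0.0669 t 55.9
yellow top 638 [550.8 309.2] [65.5 50.2] 3.6 z [16.  20.1 23. ]
yellow scene 762 [550. 308.] [67.8 52.4] 3.1 z [14.7 19.3 21.6]
orange top 610 [ 463.8 -293.7] [51.4 61.8] 86.1 z [11.7 14.6 17.4]
orange scene 302 [ 464.3 -296.8] [55.1 69. ] 81.0 z [11.5 14.6 17.2]
eraser top 207 [457.1 264.9] [23.5 44. ] 4.2 z [13.9 18.2 21.4]
eraser scene 242 [453.  263.6] [19.8 44.1] 4.7 z [13.4 17.5 20. ]
cap top 82 [450.5 342. ] [17.6 15.3] 89.3 z [74.  79.5 82.9]
cap scene 104 [448.8 340.5] [16.1 18.2] 41.4 z [73.6 78.8 81. ]
glue top 160 [ 552.9 -266.6] [25.2 24.9] 66.1 z [ 92.7  98.  101.2]
glue scene 34 [ 556.9 -262.5] [10.8 25.2] 49.2 z [ 90.2  97.4 100.2]
pink top 15 [494.3 -77.2] [12.5  5. ] 70.3 z [14.4 20.  22.1]
pink scene 719 [450.6 -81.7] [68.3 70.1] 51.6 z [14.4 19.5 21.9]
```

View pics/top3.png

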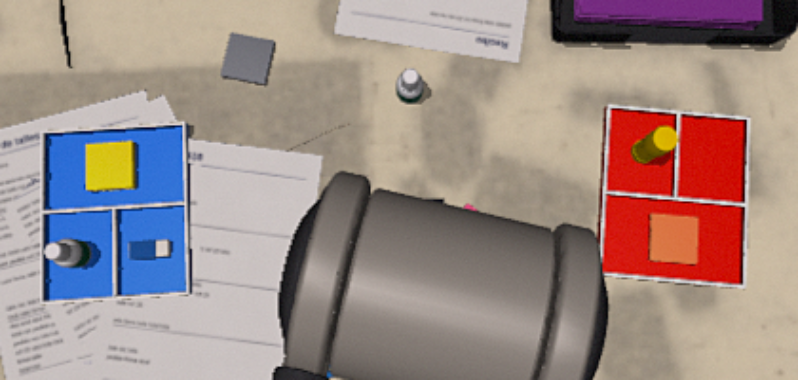

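View pics/scene3.png

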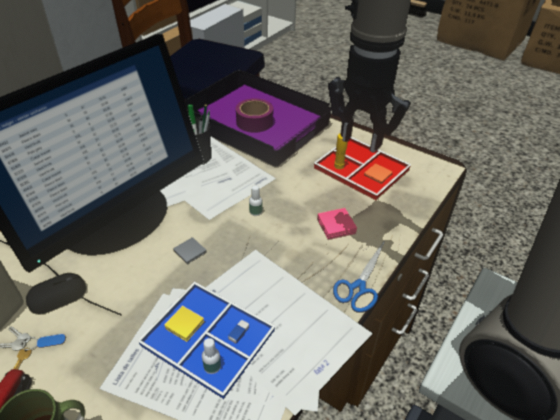

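All the items are seated and the arm is clear, so I'm handing in.

Run:
```python
from h import *
s=r.read_state();print(s["eef_pos"],s["time_s"]);r.hold(.5);r.finish_job()
```

```text
[ 0.40071472 -0.02079509  0.29953218] 57.2
the job is handed in; nothing more can be done
```

Both kits are made up and the job was handed in at about 58 s of the 120 s allowed; the interface gives no verdict. I placed the items in the order you listed them.

- **Blue tray:** The yellow notes lie flat in the large bay. The left-hand bottle stands upright in the outer small bay, and the eraser lies flat in the inner one.
- **Red tray:** The orange notes lie flat in the large bay, and the glue stick stands upright in a small bay.

**Last checks:** The top and scene cameras both show every item in its bay, with top heights within about 2 mm of correct for flat or upright:

| Item | Top height (mm) |
|---|---|
| Yellow notes | 20 |
| Orange notes | 14.6 |
| Eraser | 18 |
| Bottle | 79 |
| Glue stick | 98 |

**Pink notes:** They are where they started, within about 1 mm. I confirmed that from the scene camera only, because the arm hid them from the top view.

**Disagreements:** The scene camera put the glue stick about 5 mm from the top camera's position. It saw only part of the stick's top, and the top view puts it well inside the bay. Some outlines in the last check also read several millimetres large, probably because tray wall edges got into the mask.

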